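# Empty the tilting cap bin with the scoop

### The job

Tip the cap bin forward until it rests on its stop, so that the three loose jar caps slide down to its low end. Then take the scoop from the counting scale, scoop all three caps out of the bin with it, and set the loaded scoop gently back, flat on the middle of the scale's pan, with the three caps lying in it. The caps go onto food jars: move them only with the scoop, never touch them with the gripper, and leave the other things on the bench where they are.

Things in the scene. Friction and masses are not known exactly. Their poses are not given: they have to be found in the camera images.
- cap_bin (a joint): tilt of the bin in rad: 0 = level, 0.48 = tipped fully forward on its stop. The bin is an open sheet-metal box that pivots across the middle of its length, 108 mm above the table and 18 mm above its inner floor; tipping takes its low end down. Stiff: pushing the flange down takes about 9 N all the way to the stop; it stays at whatever tilt it is left.
- bin_stand: grey stand of the bin, fixed, 255 x 194 mm, cheeks 128 mm high. Origin: its underside, below the middle of the bin; -x towards the low end. The bin is inside 270 mm long and 156 mm wide; walls 3 mm thick and 85 mm high, only the low-end wall 12 mm thick and 55 mm high (the side walls slope down to it over the last 60 mm).
- bin_low (a point): point in the bin, moving with it: on the inner floor at the foot of the low-end wall, mid-width. Its axes turn with the bin: x runs along the floor away from the low-end wall to the high end, y across the bin, z square to the floor (up when level). When the bin is level the inner floor is 90 mm above the table.
- bin_flange (a point): centre of the top face of the bin's press flange, a flat ledge 28 mm deep (along x) and 130 mm wide that sticks out from the top of the low-end wall, 145 mm above the table when level, about 75 mm lower when tipped; while the bin tips it moves almost straight down. Axes as bin_low.
- cap_1: gold-coloured round jar cap, 63 mm across and 14 mm high, 12 g, lacquered and slippery (friction about 0.3, so it slides on a slope of 20 degrees or more); one of three alike that lie flat, closed side up, scattered over the bin's floor. Origin: centre of its underside, z up.
- cap_2: gold-coloured round jar cap, 63 mm across and 14 mm high, 12 g, lacquered and slippery (friction about 0.3, so it slides on a slope of 20 degrees or more); one of three alike that lie flat, closed side up, scattered over the bin's floor. Origin: centre of its underside, z up.
- cap_3: gold-coloured round jar cap, 63 mm across and 14 mm high, 12 g, lacquered and slippery (friction about 0.3, so it slides on a slope of 20 degrees or more); one of three alike that lie flat, closed side up, scattered over the bin's floor. Origin: centre of its underside, z up.
- scoop: flat-bottomed steel scoop, loose, 0.24 to 0.39 kg, on the pan at the start. Origin: centre of its flat underside, z up, open nose towards its -x. Blade 136 mm wide (the bin leaves 10 mm on either side), 2.5 mm thick, sharpened over 22 mm to a knife lip at x = -70 mm; back wall at x = +60 mm, 45 mm high; side walls only from x = -5 mm back, 12 mm high there, 45 mm at the back.
- scoop_lip (a point): middle of the scoop's knife lip, at its underside (70 mm ahead of the scoop's origin); axes as the scoop.
- scoop_grip (a point): centre of the scoop's black handle, a bar that runs along the scoop's x above the open scoop: 90 mm long, 22 mm wide (y), 24 mm high, its centre 88 mm above the scoop's underside and 80 mm behind the lip; free underneath for 73 mm, joined only at the back. Grip it across its width. Axes as the scoop.
- scale_pan (a point): centre of the top of the counting scale's square steel pan, 176 x 176 mm, 54 mm above the table; axes as the scale (z up, its key panel towards -x). The scale does not move.
- tally_counter: bystander: round hand counter, 46 mm across, 22 mm high, on the table. Origin: its underside, z up.
- empty_jar: bystander: open clear glass jar, 66 mm across, 87 mm high. Origin: centre of its foot, z up.
- marker_black: bystander: marker pen with a black cap, 138 mm long along its y, 19 mm thick. Origin: its underside.
- tape_roll: bystander: roll of brown tape lying flat, 80 mm across, 24 mm high. Origin: centre of its underside, z up.
- scale: the counting scale itself: white housing 160 x 172 mm with a sloping key panel in front, fixed. Origin: centre of its underside, straight below the pan's centre. Fixed neighbours, not listed: a tape dispenser up to 105 mm high between the scale and the robot, and a jar clamp with an upright red lever up to 180 mm high to the left of the scale.

How it is judged:
On the way, in this order (a step that is already met when the one before it is completed fails the run):
1. the bin is tipped onto its stop and all three caps lie gathered at its low end (value of joint cap_bin above 0.44 rad and x of each of cap_1, cap_2, cap_3 in the frame of bin_low below 0.12 m), for 0.2 s.
2. the scoop has come up above the low-end wall of the bin with at least one cap lying in it (z of scoop_lip in the frame of bin_low above 0.06 m and ((x of cap_1 in the frame of scoop between -0.062 and 0.062 m and y of cap_1 in the frame of scoop between -0.062 and 0.062 m and z of cap_1 in the frame of scoop between -0.003 and 0.05 m) or (x of cap_2 in the frame of scoop between -0.062 and 0.062 m and y of cap_2 in the frame of scoop between -0.062 and 0.062 m and z of cap_2 in the frame of scoop between -0.003 and 0.05 m) or (x of cap_3 in the frame of scoop between -0.062 and 0.062 m and y of cap_3 in the frame of scoop between -0.062 and 0.062 m and z of cap_3 in the frame of scoop between -0.003 and 0.05 m))), for 0.1 s.
At the end, for the whole second after the job is handed in: All three caps lie in the scoop (centre of each over its blade, under 50 mm above it) and the scoop stands at rest on the pan: flat within 0.05 rad and 5 mm in height, its centre within 30 mm of the pan's centre along each pan axis (x of cap_1 in the frame of scoop between -0.062 and 0.062 m and y of cap_1 in the frame of scoop between -0.062 and 0.062 m and z of cap_1 in the frame of scoop between -0.003 and 0.05 m and x of cap_2 in the frame of scoop between -0.062 and 0.062 m and y of cap_2 in the frame of scoop between -0.062 and 0.062 m and z of cap_2 in the frame of scoop between -0.003 and 0.05 m and x of cap_3 in the frame of scoop between -0.062 and 0.062 m and y of cap_3 in the frame of scoop between -0.062 and 0.062 m and z of cap_3 in the frame of scoop between -0.003 and 0.05 m and linear speed of each of cap_1, cap_2, cap_3 below 0.03 m/s and x of scoop in the frame of scale_pan between -0.03 and 0.03 m and y of scoop in the frame of scale_pan between -0.03 and 0.03 m and z of scoop in the frame of scale_pan between -0.005 and 0.005 m and angle between scoop's own z axis and vertical below 0.05 rad and linear speed of scoop below 0.02 m/s); the robot touches nothing.
It fails at once if the gripper's fingers touch a cap (contact force between the fingers and cap_1 above 0.1 N or contact force between the fingers and cap_2 above 0.1 N or contact force between the fingers and cap_3 above 0.1 N).
It fails at once if the scoop is dropped or banged on the scale (more than 100 N) (contact force between scoop and scale above 100 N).
It fails at once if a bystander is shifted by more than 30 mm (distance of any of tally_counter, empty_jar, marker_black, tape_roll from where it was at the start of the episode above 0.03 m).
It also fails if it takes over 70 s, if anything falls off the work surface, if the arm or the gripper's body presses on something with over 40 N, if the wrist force passes 120 N, or if a joint passes its speed limit or range.

### The arm

A 7-joint arm with a two-finger parallel gripper is mounted at the origin on a cart in front of the work surface, level with it; the furniture and walls round the work are solid. World frame = base frame: x ahead of the robot, y to its left, z up, the work surface at z = 0. Lengths are in m, angles in rad, forces in N, time in s.
With the tool pointing down it reaches from about 0.425 to 0.875 m from the base axis. Payload 4.7 kg.
Tool frame: the origin (TCP) lies midway between the tips of the shut fingers; the grasp point (between the pads) lies ctrl.grasp_offset behind it (ctrl.grasp_offset is the distance from the TCP to the grasp point, in m); z points along the fingers, y is the line along which they close (so a half turn about z gives the same grasp; the last joint's range is limited). The gripper opens to 87 mm and grips with 3 to 60 N. Pads are 19 mm wide; open, the fingers measure 117 mm over their backs; the gripper's body (75 mm by 190 mm) begins 51 mm behind the grasp point.
Start: joints at [1.255, 0.321, -0.07, 1.45, 0.023, 1.371, -0.057], TCP at [0.21, -0.615, 0.223] pointing down, gripper open.
Joint ranges: [-2.86, 2.86], [-0.3, 2.09], [-1.38, 1.24], [0.06, 2.45], [-1.56, 4.7], [0.09, 2.05], [-2.69, 2.69]. Speed limits (rad/s): [2.57, 2.57, 3.14, 3.14, 3.14, 3.14, 3.14].

### API

Orientations are given as a rotation vector (axis times angle).
In Python, from bench import ctrl gives the robot as it stands. The module is installed in compiled form; this text tells all that it offers.
- The arm moves only by the tool jog_arm, never from a script. Its argument "moves" is one flat list of numbers, 7 for each row, row after row: the shift along the tool's x, y, z in units of 30 cm (1.0 is 30 cm), then the turn, a rotation vector about the tool's x, y, z in units of 60 degrees (1.0 is 60 degrees), then the gripper's target within -1 to 1 (fully open at 1, half-way at 0, shut at -1). In form: [x, y, z, wx, wy, wz, fingers, x, y, z, wx, wy, wz, fingers, ...]. A call has exactly 8 rows; each row is the pose to reach, as a shift and turn from the pose commanded when the call began, along the tool's axes at that moment; what a row does not reach only later rows make up. A row lasts 1/8 s, in which the tool goes at most 62.5 mm and 10.7 degrees, less where a joint would pass 70% of its speed; a pose out of reach is approached as far as the arm can. A call with a number of a shift or a turn outside -1 to 1 is refused whole. A call with a gripper value outside its range is refused whole. The fingers move at their own pace and stop on an object; "newtons" is the grip in N (left out, the last holds). Time passes only in rows, so rows that repeat a pose let the fingers close, or fill a call up. It gives the time, the measured TCP pose, the force, the opening and the grip force at its end, in the units of the state.
- ctrl.get_state(): the state, without advancing time (a new reading comes with each control period).
- ctrl.get_image(name): name is "scene" or "top"; returns a dict with "pixels" (400x640x3 uint8, red, green, blue), "fx", "fy", "cx", "cy" (pixels), "xyz" and "rotation" of the camera in the world. Camera axes: x right, y up, looking along -z (the intrinsics and any distortion apply to the point x, -y, -z); pixel columns grow to the right and rows downward; lengths in m; the calibration is good to about 2 mm. A picture is of the moment at which its call begins. There is no depth.
- ctrl.close_job(): hands the job in; it is judged then, once.
The state is a dict: "time": time; "joint_positions": joint angles; "qd": joint speeds; "joint_torque": joint torques, N m; "position": TCP position; "tool_rot": TCP orientation; "ft_force": force on the tool from outside, world axes, zero at the start; "torque": the same for the moment, N m; "grip_width": opening from 0.0 (shut) to 1.0 (fully open); "grip_force": force on a finger pad.
Only numpy, scipy, OpenCV 4.12 (cv2) and the standard library are available. Lean on these libraries where they do the work, as an engineer would, in place of code of your own. Each camera call takes 0.05 s, during which the arm holds its last target. There are 200 camera calls.

## Working session

There is one attempt and no reset: what is moved stays moved. The work goes in short steps, Python scripts to look and compute and a tool call to move; the robot and the scene stay as the last step left them, time stands still between calls to the robot, and variables do not carry over. Pictures are saved under pics/ and viewed, at most 10 in all, crops included, and the job is handed in when it is done.

Besides the shell and the picture viewer there is one more tool, called after "Request:" in YAML: its name, and indented under it one key for each argument. jog_arm: Moves the arm, as the interface text tells. Its arguments: {"type":"object","properties":{"moves":{"type":"array"},"newtons":{"type":"number"}},"required":["moves"]}

```bash
mkdir -p pics; cat > h.py <<'E'
import numpy as np, cv2
from scipy.spatial.transform import Rotation as R
from bench import ctrl
def img(n,save=None):
    d=ctrl.get_image(n)
    if save: cv2.imwrite('pics/'+save,cv2.cvtColor(np.asarray(d['pixels']),cv2.COLOR_RGB2BGR))
    return d
def rot(d):
    r=np.asarray(d['rotation'],float)
    return r if r.shape==(3,3) else (R.from_rotvec(r).as_matrix() if r.size==3 else R.from_quat(r).as_matrix())
def ray(d,u,v):
    c=np.array([(u-d['cx'])/d['fx'],-(v-d['cy'])/d['fy'],-1.]); return np.array(d['xyz']),rot(d)@c
def onz(d,u,v,z):
    o,r=ray(d,u,v); return o+r*(z-o[2])/r[2]
def proj(d,p):
    c=rot(d).T@(np.array(p)-np.array(d['xyz'])); return d['cx']+d['fx']*c[0]/-c[2], d['cy']-d['fy']*c[1]/-c[2]
def st():
    s=ctrl.get_state(); print('t',s['time'],'p',np.round(s['position'],4),'rot',np.round(s['tool_rot'],4),'F',np.round(s['ft_force'],1),'w',s['grip_width'],s['grip_force']); return s
E
python3 - <<'E'
from h import *
s=st(); print(ctrl.grasp_offset, R.from_rotvec(s['tool_rot']).as_matrix().round(3))
for n in('scene','top'):
    d=img(n,n+'0.png'); print({k:d[k] for k in d if k!='pixels'})
E
```

```text
t 0.0 p [ 0.2103 -0.6145  0.2215] rot [-3.0971e+00 -5.1550e-01  6.0000e-04] F [ 0.6 -0.5  0.6] w 1.0020330308990122 0.0
0.0187 [[ 0.946  0.324 -0.001]
 [ 0.324 -0.946  0.002]
 [-0.    -0.002 -1.   ]]
{'fx': 370.69275844092635, 'fy': 370.69275844092635, 'cx': 317.6419290149048, 'cy': 201.4139775927791, 'xyz': array([ 0.22510571, -0.47949398,  0.81637907]), 'rotation': array([ 0.726429  , -0.1979565 , -0.48987912])}
{'fx': 446.613212040268, 'fy': 446.613212040268, 'cx': 321.5432288113343, 'cy': 196.9630580666562, 'xyz': array([0.40405173, 0.12713251, 1.00070318]), 'rotation': array([ 0.10523696, -0.11803661, -1.55556139])}
```

View pics/top0.png

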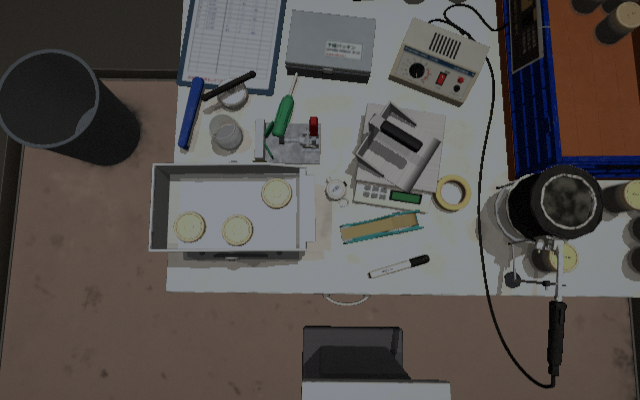

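View pics/scene0.png

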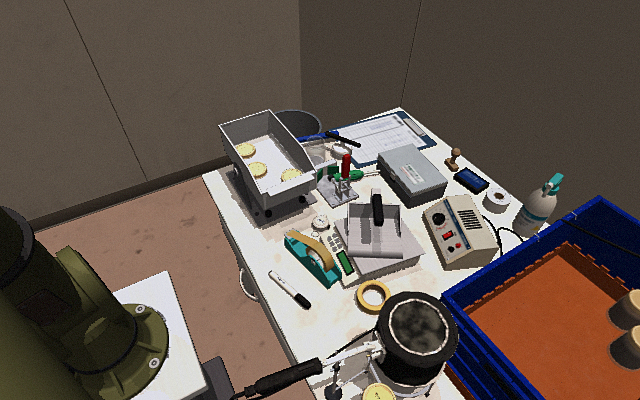

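```bash
python3 - <<'E'
from h import *
i=cv2.imread('pics/top0.png')
a=cv2.resize(i[95:280,140:340],None,fx=4,fy=4,interpolation=cv2.INTER_CUBIC)[:, :800][:600]
cv2.imwrite('pics/a.png',cv2.resize(i[150:270,140:330],None,fx=4.2,fy=4.2,interpolation=cv2.INTER_CUBIC))
cv2.imwrite('pics/b.png',cv2.resize(i[90:220,340:480],None,fx=4.5,fy=4.5,interpolation=cv2.INTER_CUBIC))
d=ctrl.get_image('top')
for u,v,z in[(160,166,.175),(150,250,.175),(300,172,.175),(300,250,.175),(276,193,.104),(237,230,.104),(189,227,.104),(402,136,.154),(336,188,.022),(398,148,.054)]: print(u,v,onz(d,u,v,z).round(3))
E
```

```text
160 166 [0.577 0.425 0.175]
150 250 [0.42  0.434 0.175]
300 172 [0.569 0.162 0.175]
300 250 [0.424 0.159 0.175]
276 193 [0.54  0.213 0.104]
237 230 [0.464 0.289 0.104]
189 227 [0.468 0.385 0.104]
402 136 [ 0.648 -0.035  0.154]
336 188 [0.565 0.088 0.022]
398 148 [ 0.65  -0.045  0.054]
```

View pics/a.png

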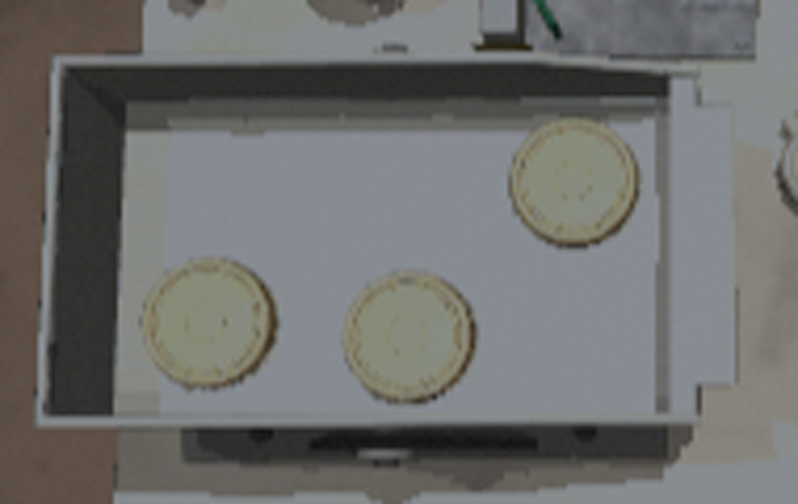

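View pics/b.png

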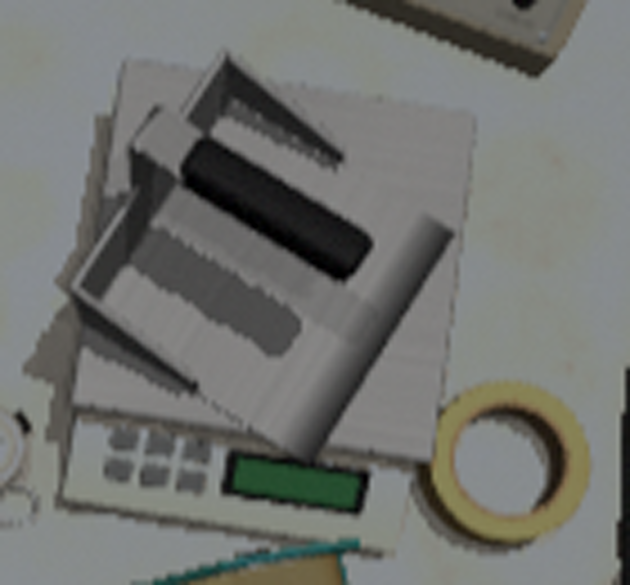

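```bash
python3 - <<'E'
from h import *
d=ctrl.get_image('top')
A=lambda x,y,z:onz(d,140+x/4.2,150+y/4.2,z)
B=lambda x,y,z:onz(d,340+x/4.5,90+y/4.5,z)
P=lambda n,l:print(n,[tuple((p[:2]*1000).round().astype(int)) for p in l])
P('flange',[A(700,103,.145),A(735,103,.145),A(737,383,.145),A(698,383,.145)])
P('high corners',[A(55,60,.175),A(38,425,.175)])
P('lowwall outer corners',[A(697,75,.145),A(695,415,.145)])
P('lowwall inner edge top',[A(669,78,.145),A(667,413,.145)])
P('floor',[A(127,100,.09),A(113,415,.09),A(657,120,.09)])
P('caps',[A(575,182,.104),A(410,337,.104),A(209,323,.104)])
c=[B(125,60,.054),B(475,112,.054),B(432,465,.054),B(75,405,.054)];P('pan',c+[np.mean(c,0)])
l=[B(452,232,.054),B(308,458,.054)];P('lip',l+[np.mean(l,0)])
e=l[1]-l[0];print('lip len',np.hypot(*e[:2]),'nose dir deg',np.degrees(np.arctan2(-e[0],e[1]))," ")
h=[B(200,155,.15),B(360,260,.15)];P('handle',h+[np.mean(h,0)]);e=h[1]-h[0];print(np.degrees(np.arctan2(e[1],e[0])))
im=np.asarray(d['pixels'])[110:160,375:430];m=(im.max(2)<45).astype(np.uint8)
n,lab,s,ce=cv2.connectedComponentsWithStats(m);k=1+s[1:,4].argmax();q=cv2.minAreaRect(np.argwhere(lab==k)[:,::-1].astype(np.float32));print(q,s[k])
u,v=q[0];print(onz(d,u+375,v+110,.15))
E
```

```text
flange [(np.int64(571), np.int64(150)), (np.int64(571), np.int64(134)), (np.int64(441), np.int64(131)), (np.int64(441), np.int64(149))]
high corners [(np.int64(580), np.int64(439)), (np.int64(418), np.int64(435))]
lowwall outer corners [(np.int64(584), np.int64(152)), (np.int64(427), np.int64(150))]
lowwall inner edge top [(np.int64(582), np.int64(165)), (np.int64(427), np.int64(163))]
floor [(np.int64(579), np.int64(434)), (np.int64(425), np.int64(432)), (np.int64(572), np.int64(173))]
caps [(np.int64(539), np.int64(211)), (np.int64(463), np.int64(288)), (np.int64(469), np.int64(384))]
pan [(np.int64(750), np.int64(20)), (np.int64(726), np.int64(-151)), (np.int64(551), np.int64(-126)), (np.int64(578), np.int64(45)), (np.int64(651), np.int64(-53))]
lip [(np.int64(666), np.int64(-138)), (np.int64(554), np.int64(-66)), (np.int64(610), np.int64(-102))]
lip len 0.13307769719134968 nose dir deg 57.33160407994701  
handle [(np.int64(672), np.int64(-1)), (np.int64(626), np.int64(-71)), (np.int64(649), np.int64(-36))]
-123.71381193704512
((25.452789306640625, 26.201717376708984), (44.87584686279297, 12.18526554107666), 31.607500076293945) [  5  11  43  31 535]
[ 0.64873778 -0.03280772  0.15      ]
```

```bash
cat >> h.py <<'E'
def RT(a,b=0):
    a=np.radians(a); y=np.array([np.cos(a),np.sin(a),0]);z=np.array([0,0,-1.]);
    return np.c_[np.cross(y,z),y,z]@R.from_euler('y',b,degrees=True).as_matrix()
def plan(*ts,start=None):
    s=st()
    p0,R0=(np.array(s['position']),R.from_rotvec(s['tool_rot']).as_matrix()) if start is None else (np.array(start[0]),RT(*start[1:]))
    for t in ts:
        Rt=RT(*t[1:]); d=R0.T@(np.array(t[0])-p0)/.3; w=R.from_matrix(R0.T@Rt).as_rotvec()/np.radians(60)
        print(t,np.r_[d,w].round(3).tolist())
E
python3 - <<'E'
from h import *
plan(([.21,-.615,.42],-71),([.35,-.45,.42],-50),([.43,-.37,.42],-35))
plan(([.5,-.12,.4],-20),([.5,0,.32],0),start=([.43,-.37,.42],-35))
plan(([.504,.141,.17],0),start=([.5,0,.32],0))
E
```

```text
t 0.2 p [ 0.2104 -0.6147  0.2219] rot [-3.0979e+00 -5.1560e-01  4.0000e-04] F [-0.6  0.2 -0.2] w 0.9975586794185626 0.0
([0.21, -0.615, 0.42], -71) [-0.002, -0.0, -0.66, -0.001, 0.0, -0.002]
([0.35, -0.45, 0.42], -50) [0.618, -0.369, -0.66, -0.001, -0.0, -0.352]
([0.43, -0.37, 0.42], -35) [0.957, -0.535, -0.66, -0.001, -0.0, -0.602]
t 0.2 p [ 0.2104 -0.6147  0.2219] rot [-3.0979e+00 -5.1560e-01  4.0000e-04] F [-0.6  0.2 -0.2] w 0.9975586794185626 0.0
([0.5, -0.12, 0.4], -20) [0.816, -0.287, 0.067, 0.0, 0.0, -0.25]
([0.5, 0, 0.32], 0) [1.144, -0.516, 0.333, 0.0, 0.0, -0.583]
t 0.2 p [ 0.2104 -0.6147  0.2219] rot [-3.0979e+00 -5.1560e-01  4.0000e-04] F [-0.6  0.2 -0.2] w 0.9975586794185626 0.0
([0.504, 0.141, 0.17], 0) [0.47, 0.013, 0.5, 0.0, 0.0, 0.0]
```

Request:
jog_arm:
  moves: [0,0,-0.33,0,0,0,-1,0,0,-0.66,0,0,0,-1,0.1,-0.06,-0.66,0,0,-0.1,-1,0.28,-0.16,-0.66,0,0,-0.2,-1,0.45,-0.26,-0.66,0,0,-0.3,-1,0.62,-0.36,-0.66,0,0,-0.4,-1,0.79,-0.45,-0.66,0,0,-0.5,-1,0.957,-0.535,-0.66,0,0,-0.6,-1]

```text
time: 1.2
position: [0.4313, -0.3682, 0.4207]
tool_rot: [2.785, 1.454, 0.0]
ft_force: [-0.6, -0.4, 0.1]
grip_width: 0.172
grip_force: 0.0
```

Request:
jog_arm:
  moves: [0.16,-0.06,0.01,0,0,-0.05,-1,0.33,-0.12,0.02,0,0,-0.1,-1,0.5,-0.18,0.04,0,0,-0.15,-1,0.66,-0.23,0.06,0,0,-0.2,-1,0.82,-0.29,0.07,0,0,-0.25,-1,0.9,-0.35,0.12,0,0,-0.35,-1,1.0,-0.42,0.2,0,0,-0.46,-1,1.0,-0.516,0.33,0,0,-0.58,-1]

```text
time: 2.2
position: [0.4769, -0.0326, 0.3213]
tool_rot: [2.217, 2.224, 0.004]
ft_force: [-0.2, 0.4, 0.9]
grip_width: 0.007
grip_force: 0.0
```

```bash
python3 - <<'E'
from h import *
plan(([.504,.141,.18],0),([.504,.141,.165],0))
E
```

```text
t 2.2 p [ 0.4769 -0.0326  0.3213] rot [2.217  2.2245 0.0039] F [-0.2  0.4  0.9] w 0.007263345431540809 0.0
([0.504, 0.141, 0.18], 0) [0.578, 0.091, 0.472, 0.002, -0.001, 0.003]
([0.504, 0.141, 0.165], 0) [0.578, 0.091, 0.522, 0.002, -0.001, 0.003]
```

Request:
jog_arm:
  moves: [0.15,0.02,0.07,0,0,0,-1,0.3,0.05,0.14,0,0,0,-1,0.45,0.07,0.25,0,0,0,-1,0.578,0.091,0.35,0,0,0,-1,0.578,0.091,0.46,0,0,0,-1,0.578,0.091,0.52,0,0,0,-1,0.578,0.091,0.55,0,0,0,-1,0.578,0.091,0.58,0,0,0,-1]

```text
time: 3.2
position: [0.505, 0.137, 0.1479]
tool_rot: [2.228, 2.213, 0.002]
ft_force: [-0.4, -0.5, 0.1]
grip_width: 0.003
grip_force: 0.0
```

Request:
jog_arm:
  moves: [0,0,0.03,0,0,0,-1,0,0,0.06,0,0,0,-1,0,0,0.09,0,0,0,-1,0,0,0.12,0,0,0,-1,0,0,0.15,0,0,0,-1,0,0,0.18,0,0,0,-1,0,0,0.21,0,0,0,-1,0,0,0.24,0,0,0,-1]

```text
time: 4.2
position: [0.5052, 0.1358, 0.0766]
tool_rot: [2.228, 2.211, -0.001]
ft_force: [-2.4, -1.4, 7.9]
grip_width: 0.002
grip_force: 4.0
```

Request:
jog_arm:
  moves: [0,0,0.01,0,0,0,-1,0,0,0.02,0,0,0,-1,0,0,0.025,0,0,0,-1,0,0,0.03,0,0,0,-1,0,0,0.035,0,0,0,-1,0,0,0.04,0,0,0,-1,0,0,0.04,0,0,0,-1,0,0,0.04,0,0,0,-1]

```text
time: 5.2
position: [0.5054, 0.1375, 0.0691]
tool_rot: [2.226, 2.212, -0.002]
ft_force: [-14.0, -4.9, 39.0]
grip_width: 0.004
grip_force: 18.4
```

```bash
python3 - <<'E'
from h import *
st()
d=img('top'); b=cv2.cvtColor(np.asarray(d['pixels']),cv2.COLOR_RGB2BGR)
cv2.imwrite('pics/c.png',cv2.resize(b[150:270,140:340],None,fx=4,fy=4,interpolation=cv2.INTER_CUBIC))
E
```

```text
t 5.2 p [0.5054 0.1375 0.0691] rot [ 2.2256e+00  2.2122e+00 -1.9000e-03] F [-14.   -4.9  39. ] w 0.004498619885413398 18.38472096249461
```

View pics/c.png

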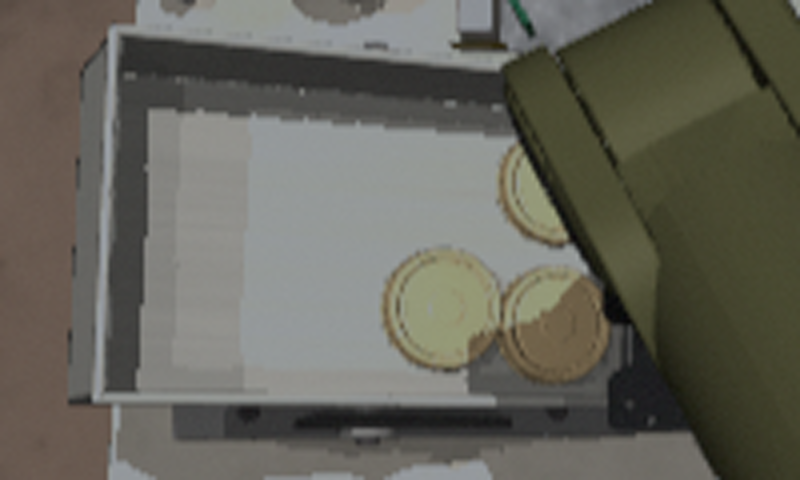

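```bash
python3 - <<'E'
from h import *
plan(([.505,.1375,.28],0),([.652,-.035,.28],-33),([.652,-.035,.2],-33))
E
```

```text
t 5.25 p [0.5054 0.1375 0.0692] rot [ 2.2255e+00  2.2122e+00 -1.8000e-03] F [-14.5  -5.3  39.5] w 0.005149901670654592 18.376202573999763
([0.505, 0.1375, 0.28], 0) [-0.002, -0.0, -0.703, 0.002, 0.003, -0.006]
([0.652, -0.035, 0.28], -33) [-0.574, 0.493, -0.7, 0.003, 0.003, 0.544]
([0.652, -0.035, 0.2], -33) [-0.573, 0.493, -0.433, 0.003, 0.003, 0.544]
```

Request:
jog_arm:
  moves: [0,0,-0.15,0,0,0,-1,0,0,-0.36,0,0,0,-1,0,0,-0.56,0,0,0,0,-0.06,0.05,-0.7,0,0,0.08,1,-0.2,0.17,-0.7,0,0,0.2,1,-0.35,0.3,-0.7,0,0,0.34,1,-0.49,0.42,-0.7,0,0,0.48,1,-0.574,0.493,-0.65,0,0,0.544,1]

```text
time: 6.25
position: [0.6536, -0.0394, 0.2594]
tool_rot: [2.763, 1.489, 0.004]
ft_force: [0.2, 1.0, -1.0]
grip_width: 0.605
grip_force: 0.0
```

```bash
python3 - <<'E'
from h import *
plan(([.652,-.035,.19],-33),([.652,-.035,.123],-33))
d=img('scene'); b=cv2.cvtColor(np.asarray(d['pixels']),cv2.COLOR_RGB2BGR)
cv2.imwrite('pics/d.png',cv2.resize(b[90:270,200:440],None,fx=3.3,fy=3.3,interpolation=cv2.INTER_CUBIC))
E
```

```text
t 6.25 p [ 0.6536 -0.0394  0.2594] rot [2.7633 1.489  0.0035] F [ 0.2  1.  -1. ] w 0.6051265117352115 0.0
([0.652, -0.035, 0.19], -33) [0.009, -0.013, 0.231, 0.003, -0.001, -0.006]
([0.652, -0.035, 0.123], -33) [0.009, -0.014, 0.455, 0.003, -0.001, -0.006]
```

View pics/d.png

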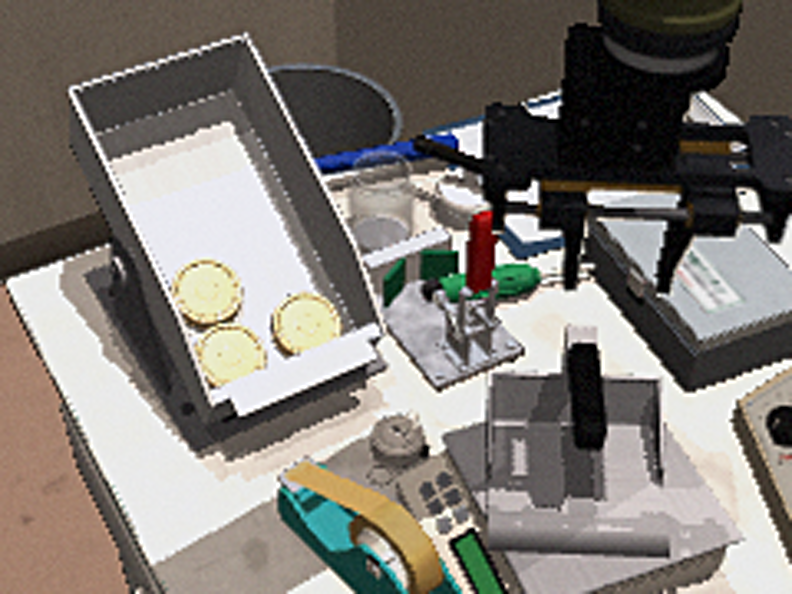

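```bash
python3 - <<'E'
from h import *
d=ctrl.get_image('scene')
print(onz(d,200+588/3.3,90+395/3.3,.142),proj(d,[.652,-.035,.142]))
im=np.asarray(d['pixels'])[190:230,365:390];m=(im.max(2)<60);q=np.argwhere(m).mean(0);print(q,onz(d,q[1]+365,q[0]+190,.142))
E
```

```text
[ 0.65052235 -0.03637873  0.142     ] (np.float64(378.3422498651647), np.float64(209.10290143173705))
[20.32369942 12.02601156] [ 0.64687924 -0.03665748  0.142     ]
```

Request:
jog_arm:
  moves: [0.01,-0.013,0.06,0,0,0,1,0.01,-0.013,0.12,0,0,0,1,0.01,-0.013,0.18,0,0,0,1,0.01,-0.013,0.21,0,0,0,1,0.01,-0.013,0.21,0,0,0,1,0.01,-0.013,0.21,0,0,0,1,0.01,-0.013,0.21,0,0,0,1,0.01,-0.013,0.21,0,0,0,1]

```text
time: 7.35
position: [0.6499, -0.0308, 0.196]
tool_rot: [2.76, 1.5, 0.001]
ft_force: [-0.2, -1.1, 0.5]
grip_width: 1.002
grip_force: 0.0
```

```bash
python3 - <<'E'
from h import *
plan(([.652,-.035,.123],-33))
E
```

```text
t 7.35 p [ 0.6499 -0.0308  0.196 ] rot [2.7597e+00 1.5000e+00 1.1000e-03] F [-0.2 -1.1  0.5] w 1.0020411313820667 0.0
([0.652, -0.035, 0.123], -33) [-0.008, 0.013, 0.243, 0.001, -0.0, 0.001]
```

Request:
jog_arm:
  moves: [-0.005,0.013,0.08,0,0,0,1,-0.01,0.015,0.16,0,0,0,1,-0.01,0.015,0.22,0,0,0,1,-0.01,0.015,0.243,0,0,0,1,-0.01,0.015,0.243,0,0,0,0,-0.01,0.015,0.243,0,0,0,-0.5,-0.01,0.015,0.243,0,0,0,-1,-0.01,0.015,0.243,0,0,0,-1]
  newtons: 20

```text
time: 8.35
position: [0.652, -0.0358, 0.1232]
tool_rot: [2.76, 1.5, 0.001]
ft_force: [-0.8, -0.3, 0.4]
grip_width: 0.632
grip_force: 0.0
```

Request:
jog_arm:
  moves: [0,0,0,0,0,0,-1,0,0,0,0,0,0,-1,0,0,0,0,0,0,-1,0,0,0,0,0,0,-1,0,0,0,0,0,0,-1,0,0,-0.04,0,0,0,-1,0,0,-0.08,0,0,0,-1,0,0,-0.1,0,0,0,-1]
  newtons: 60

```text
time: 9.35
position: [0.6524, -0.0358, 0.1541]
tool_rot: [2.759, 1.5, 0.002]
ft_force: [-0.4, 0.1, -1.4]
grip_width: 0.248
grip_force: 59.9
```

```bash
python3 - <<'E'
from h import *
st()
d=img('scene'); b=cv2.cvtColor(np.asarray(d['pixels']),cv2.COLOR_RGB2BGR)
cv2.imwrite('pics/e.png',cv2.resize(b[120:280,300:460],None,fx=3.6,fy=3.6,interpolation=cv2.INTER_CUBIC))
E
```

```text
t 9.35 p [ 0.6524 -0.0358  0.1541] rot [2.7592e+00 1.4996e+00 2.4000e-03] F [-0.4  0.1 -1.4] w 0.2482625470423851 59.919545855373144
```

View pics/e.png

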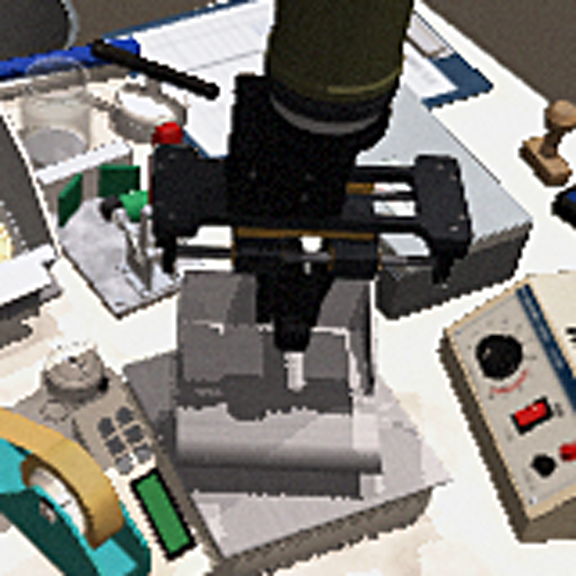

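```bash
python3 - <<'E'
from h import *
s=st();d=ctrl.get_image('scene')
l=[onz(d,300+x/3.6,120+y/3.6,.085) for x,y in((176,462),(382,472))]
m=np.mean(l,0);Rt=R.from_rotvec(s['tool_rot']).as_matrix()
print(np.round(l,3),np.linalg.norm(l[0]-l[1]),[ (Rt.T@(q-np.array(s['position']))).round(4) for q in l])
E
```

```text
t 9.4 p [ 0.6526 -0.0358  0.1546] rot [2.7588 1.4996 0.0032] F [ 0.6  0.5 -2.2] w 0.2455930404870825 59.919570330530405
[[ 0.552 -0.065  0.085]
 [ 0.667 -0.139  0.085]] 0.13675616737690066 [array([-0.0797, -0.0686,  0.0694]), array([-0.0792,  0.0681,  0.0697])]
```

```bash
cat >> h.py <<'E'
TH=.48; PV=np.array([.503,.299,.108])
ya=np.radians(91.); AX=np.array([np.cos(ya),np.sin(ya),0]); Z=np.array([0,0,1.])
BX=AX*np.cos(TH)+Z*np.sin(TH); BZ=-AX*np.sin(TH)+Z*np.cos(TH); BY=np.cross(BZ,BX)
BL=PV-.135*BX-.018*BZ
LIP=np.array([-.080,0,.0693])
def tcp(xl,zl,r,off=0):   # lip in bin frame, pitch relative to floor (deg, nose down +)
    b=np.degrees(TH)+r; L=BL+xl*BX+zl*BZ+off*BY
    return (L-RT(1.,b)@LIP,1.,b)
def lipnow():
    s=ctrl.get_state(); Rt=R.from_rotvec(s['tool_rot']).as_matrix(); L=np.array(s['position'])+Rt@LIP-BL
    print('lip bin x,y,z',[(L@a*1000).round(1) for a in(BX,BY,BZ)],'rel pitch',round(np.degrees(np.arcsin(np.clip((Rt[:,0]@BZ),-1,1))),2),'F bin',[round(float(np.dot(s['ft_force'],a)),1) for a in (BX,BY,BZ)])
E
python3 - <<'E'
from h import *
print(BL)
for n in('top','scene'):
    d=ctrl.get_image(n); im=cv2.cvtColor(np.asarray(d['pixels']),cv2.COLOR_RGB2HSV)
    m=((im[...,0]>15)&(im[...,0]<35)&(im[...,1]>40)&(im[...,2]>90)).astype(np.uint8)
    k,lab,s,c=cv2.connectedComponentsWithStats(m)
    for i in range(1,k):
        if s[i,4]>60:
            o,r=ray(d,*c[i]); P=BL+.014*BZ; t=((P-o)@BZ)/(r@BZ); q=o+t*r-BL
            if abs(q@BX-.13)<.15 and abs(q@BY)<.09: print(n,c[i].round(1),s[i],[(q@a*1000).round(1) for a in(BX,BY)])
plan(([.652,-.036,.32],-33),([.58,.13,.38],-10),tcp(.15,.16,15)); 
for a in ((.15,.16,15),(.14,.02,15),(.14,.0,15),(.1,0,5),(0.003,0,5)): print(a,np.round(tcp(*a)[0],3))
E
```

```text
[0.50494476 0.18758468 0.0296939 ]
top [278.4 196.2] [264 182  29  29 567] [np.float64(34.3), np.float64(-35.3)]
top [264.1 228.9] [ 235  213   58   33 1194] [np.float64(65.8), np.float64(35.5)]
scene [266.6 187.7] [252 169  29  38 349] [np.float64(60.0), np.float64(35.1)]
scene [293.2 187.9] [283 179  21  18 184] [np.float64(30.2), np.float64(-35.4)]
t 9.55 p [ 0.6516 -0.0358  0.1526] rot [ 2.7600e+00  1.5003e+00 -2.0000e-04] F [-0.8 -0.  -3.5] w 0.24907527898139312 59.919478967785835
([0.652, -0.036, 0.32], -33) [0.0, 0.001, -0.558, 0.0, 0.0, 0.001]
([0.58, 0.13, 0.38], -10) [0.334, -0.501, -0.758, 0.0, 0.0, -0.382]
(array([0.50369997, 0.25889855, 0.34602092]), 1.0, np.float64(42.50197416627951)) [0.556, -0.948, -0.645, 0.21, 0.687, -0.539]
(0.15, 0.16, 15) [0.504 0.259 0.346]
(0.14, 0.02, 15) [0.503 0.315 0.217]
(0.14, 0.0, 15) [0.503 0.324 0.199]
(0.1, 0, 5) [0.503 0.306 0.177]
(0.003, 0, 5) [0.504 0.22  0.133]
```

Request:
jog_arm:
  moves: [0,0,-0.15,0,0,0,-1,0,0,-0.33,0,0,0,-1,0,0,-0.52,0,0,0,-1,0.04,-0.06,-0.66,0,0,-0.05,-1,0.11,-0.17,-0.74,0,0,-0.13,-1,0.19,-0.29,-0.758,0,0,-0.21,-1,0.27,-0.4,-0.758,0,0,-0.3,-1,0.334,-0.501,-0.758,0,0,-0.382,-1]

```text
time: 10.55
position: [0.5778, 0.1335, 0.3783]
tool_rot: [-2.397, -2.028, 0.004]
ft_force: [-0.1, 0.3, -3.0]
grip_width: 0.243
grip_force: 59.9
```

```bash
python3 - <<'E'
from h import *
plan(tcp(.15,.16,15),start=([.58,.13,.38],-10))
plan(tcp(.14,.04,15),start=tcp(.15,.16,15))
E
```

```text
t 10.55 p [0.5778 0.1335 0.3783] rot [-2.3974 -2.0285  0.0039] F [-0.1  0.3 -3. ] w 0.2427244135443912 59.91913788020611
(array([0.50369997, 0.25889855, 0.34602092]), 1.0, np.float64(42.50197416627951)) [0.379, -0.325, 0.113, 0.068, 0.706, -0.175]
t 10.55 p [0.5778 0.1335 0.3783] rot [-2.3974 -2.0285  0.0039] F [-0.1  0.3 -3. ] w 0.2427244135443912 59.91913788020611
(array([0.50288768, 0.30543502, 0.23496374]), 1.0, np.float64(42.50197416627951)) [-0.136, 0.0, 0.378, 0.0, 0.0, 0.0]
```

Request:
jog_arm:
  moves: [0.08,-0.06,-0.05,0.01,0.1,-0.03,-1,0.16,-0.13,-0.05,0.02,0.22,-0.06,-1,0.24,-0.2,0,0.04,0.36,-0.1,-1,0.32,-0.27,0.06,0.055,0.5,-0.14,-1,0.379,-0.325,0.113,0.068,0.62,-0.175,-1,0.379,-0.325,0.113,0.068,0.706,-0.175,-1,0.379,-0.325,0.113,0.068,0.706,-0.175,-1,0.379,-0.325,0.113,0.068,0.706,-0.175,-1]

```text
time: 11.55
position: [0.5035, 0.2598, 0.3461]
tool_rot: [-1.77, -1.805, -0.687]
ft_force: [0.1, 1.1, -2.2]
grip_width: 0.25
grip_force: 59.9
```

```bash
python3 - <<'E'
from h import *
lipnow(); plan(tcp(.142,.04,15))
d=img('top'); b=cv2.cvtColor(np.asarray(d['pixels']),cv2.COLOR_RGB2BGR)
cv2.imwrite('pics/f.png',cv2.resize(b[130:280,130:350],None,fx=3.6,fy=3.6,interpolation=cv2.INTER_CUBIC))
E
```

```text
lip bin x,y,z [np.float64(150.7), np.float64(0.1), np.float64(159.8)] rel pitch 14.88 F bin [-0.1, -0.1, -2.5]
t 11.55 p [0.5035 0.2598 0.3461] rot [-1.7705 -1.8049 -0.6869] F [ 0.1  1.1 -2.2] w 0.2504812903942716 59.91974148899317
(array([0.50285672, 0.30720874, 0.2358873 ]), 1.0, np.float64(42.50197416627951)) [-0.131, 0.001, 0.378, -0.001, 0.002, 0.001]
```

View pics/f.png

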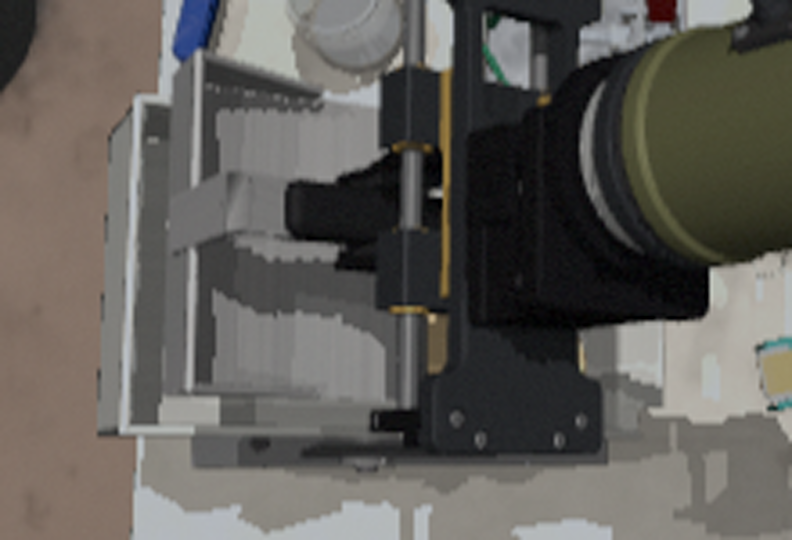

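```bash
python3 - <<'E'
from h import *
s=ctrl.get_state();Rt=R.from_rotvec(s['tool_rot']).as_matrix();d=ctrl.get_image('top')
for y in(-.068,.068):
    u,v=proj(d,np.array(s['position'])+Rt@[.05,y,.0243]);print((u-130)*3.6,(v-130)*3.6)
for y in(-.081,.081):
    u,v=proj(d,BL+.272*BX+y*BY+.085*BZ);print('binhigh',(u-130)*3.6,(v-130)*3.6)
E
```

```text
207.65438985800773 387.9465526998535
219.13198392148885 52.668256313004726
binhigh 139.6976879656523 96.38140241511614
binhigh 125.09244618301315 430.10355694598934
```

```bash
python3 - <<'E'
from h import *
d=ctrl.get_image('top')
B=lambda x,y,z:onz(d,340+x/4.5,90+y/4.5,z)
l=np.mean([B(452,232,.054),B(308,458,.054)],0); t=np.mean([B(75,290,.099),B(225,55,.099)],0); print(l,t,np.linalg.norm((t-l)[:2]))
E
```

```text
[ 0.60952789 -0.10232525  0.054     ] [0.680035   0.01377578 0.099     ] 0.13583336153015943
```

```bash
python3 - <<'E'
from h import *
plan(tcp(.138,.06,20),tcp(.138,.015,20))
E
```

```text
t 11.7 p [0.5038 0.2601 0.3468] rot [-1.7695 -1.8053 -0.6886] F [-0.3  0.2 -2.9] w 0.24764519206915656 59.91958351805806
(array([0.50324056, 0.28521861, 0.25243981]), 1.0, np.float64(47.50197416627951)) [-0.15, -0.001, 0.289, -0.0, 0.084, 0.002]
(array([0.50287789, 0.30599551, 0.21252504]), 1.0, np.float64(47.50197416627951)) [-0.189, -0.001, 0.434, -0.0, 0.084, 0.002]
```

Request:
jog_arm:
  moves: [-0.05,0,0.06,0,0.03,0,-1,-0.1,0,0.12,0,0.06,0,-1,-0.13,0,0.2,0,0.084,0,-1,-0.15,0,0.289,0,0.084,0,-1,-0.165,0,0.33,0,0.084,0,-1,-0.175,0,0.37,0,0.084,0,-1,-0.18,0,0.4,0,0.084,0,-1,-0.189,0,0.434,0,0.084,0,-1]

```text
time: 12.7
position: [0.5037, 0.3053, 0.2119]
tool_rot: [-1.714, -1.744, -0.756]
ft_force: [0.3, -0.3, -2.5]
grip_width: 0.247
grip_force: 59.9
```

```bash
python3 - <<'E'
from h import *
lipnow(); plan(tcp(.138,.0,20),tcp(.138,-.004,20))
E
```

```text
lip bin x,y,z [np.float64(137.1), np.float64(-0.9), np.float64(14.7)] rel pitch 20.02 F bin [-1.4, -0.3, -2.1]
t 12.7 p [0.5037 0.3053 0.2119] rot [-1.7142 -1.7442 -0.756 ] F [ 0.3 -0.3 -2.5] w 0.24654762384928292 59.91927456110716
(array([0.50275701, 0.31292114, 0.19922012]), 1.0, np.float64(47.50197416627951)) [-0.014, -0.003, 0.047, 0.001, -0.0, 0.0]
(array([0.50272477, 0.31476798, 0.19567214]), 1.0, np.float64(47.50197416627951)) [-0.019, -0.003, 0.06, 0.001, -0.0, 0.0]
```

Request:
jog_arm:
  moves: [-0.003,0,0.01,0,0,0,-1,-0.006,0,0.02,0,0,0,-1,-0.009,0,0.03,0,0,0,-1,-0.012,-0.001,0.04,0,0,0,-1,-0.014,-0.002,0.047,0,0,0,-1,-0.016,-0.002,0.052,0,0,0,-1,-0.017,-0.003,0.055,0,0,0,-1,-0.017,-0.003,0.055,0,0,0,-1]

```text
time: 13.7
position: [0.5025, 0.3139, 0.1975]
tool_rot: [-1.714, -1.743, -0.756]
ft_force: [-0.1, -0.8, 0.9]
grip_width: 0.244
grip_force: 59.9
```

```bash
python3 - <<'E'
from h import *
lipnow()
E
```

```text
lip bin x,y,z [np.float64(138.1), np.float64(0.2), np.float64(-2.0)] rel pitch 20.06 F bin [-0.3, 0.2, 1.2]
```

```bash
python3 - <<'E'
from h import *
w=[(.134-.005*i,-.0022,r) for i,r in enumerate((18,15.5,13,10.5,8.5,7,6,6))]
plan(*[tcp(*a) for a in w],start=tcp(.138,-.0022,20))
E
```

```text
t 13.7 p [0.5025 0.3139 0.1975] rot [-1.7138 -1.7432 -0.7559] F [-0.1 -0.8  0.9] w 0.2439494124938183 59.92453431710601
(array([0.50273679, 0.31407949, 0.1952542 ]), 1.0, np.float64(45.50197416627951)) [-0.005, 0.0, 0.005, 0.0, -0.033, -0.0]
(array([0.50273388, 0.31424583, 0.1925551 ]), 1.0, np.float64(43.00197416627951)) [-0.011, -0.0, 0.011, -0.0, -0.075, 0.0]
(array([0.50273135, 0.31439077, 0.18965565]), 1.0, np.float64(40.50197416627951)) [-0.018, 0.0, 0.018, -0.0, -0.117, 0.0]
(array([0.50272935, 0.3145056 , 0.186557  ]), 1.0, np.float64(38.00197416627951)) [-0.025, -0.0, 0.026, 0.0, -0.158, 0.0]
(array([0.50274371, 0.3136831 , 0.18347386]), 1.0, np.float64(36.00197416627951)) [-0.034, -0.0, 0.03, -0.0, -0.192, 0.0]
(array([0.50277415, 0.31193871, 0.18050181]), 1.0, np.float64(34.50197416627951)) [-0.046, -0.0, 0.033, 0.0, -0.217, 0.0]
(array([0.50282043, 0.30928765, 0.17771178]), 1.0, np.float64(33.50197416627951)) [-0.059, -0.0, 0.033, -0.0, -0.233, 0.0]
(array([0.50289783, 0.30485335, 0.17540288]), 1.0, np.float64(33.50197416627951)) [-0.074, 0.0, 0.027, -0.0, -0.233, 0.0]
```

Request:
jog_arm:
  moves: [-0.005,0,0.005,0,-0.033,0,-1,-0.011,0,0.011,0,-0.075,0,-1,-0.018,0,0.018,0,-0.117,0,-1,-0.025,0,0.026,0,-0.158,0,-1,-0.034,0,0.03,0,-0.192,0,-1,-0.046,0,0.033,0,-0.217,0,-1,-0.059,0,0.033,0,-0.233,0,-1,-0.074,0,0.027,0,-0.233,0,-1]

```text
time: 14.7
position: [0.5026, 0.3058, 0.1762]
tool_rot: [-1.869, -1.903, -0.566]
ft_force: [0.6, 0.7, 4.8]
grip_width: 0.246
grip_force: 59.9
```

```bash
python3 - <<'E'
from h import *
lipnow()
plan(*[tcp(.099-.007*i,-.0022,5) for i in range(1,9)],start=tcp(.099,-.0022,6))
d=img('scene'); b=cv2.cvtColor(np.asarray(d['pixels']),cv2.COLOR_RGB2BGR)
cv2.imwrite('pics/g.png',cv2.resize(b[90:230,200:360],None,fx=4,fy=4,interpolation=cv2.INTER_CUBIC))
E
```

```text
lip bin x,y,z [np.float64(100.4), np.float64(0.1), np.float64(-2.1)] rel pitch 6.12 F bin [2.8, -0.6, 3.9]
t 14.7 p [0.5026 0.3058 0.1762] rot [-1.8689 -1.9035 -0.5662] F [0.6 0.7 4.8] w 0.24627322812187152 59.929447285830975
(array([0.50297522, 0.3004199 , 0.17165824]), 1.0, np.float64(32.50197416627951)) [-0.019, -0.0, 0.002, 0.0, -0.017, 0.0]
(array([0.50308358, 0.29421188, 0.16842578]), 1.0, np.float64(32.50197416627951)) [-0.042, 0.0, -0.0, 0.0, -0.017, 0.0]
(array([0.50319194, 0.28800386, 0.16519333]), 1.0, np.float64(32.50197416627951)) [-0.066, -0.0, -0.003, 0.0, -0.017, 0.0]
(array([0.5033003 , 0.28179584, 0.16196087]), 1.0, np.float64(32.50197416627951)) [-0.089, 0.0, -0.005, 0.0, -0.017, 0.0]
(array([0.50340866, 0.27558782, 0.15872842]), 1.0, np.float64(32.50197416627951)) [-0.112, 0.0, -0.008, 0.0, -0.017, 0.0]
(array([0.50351702, 0.26937981, 0.15549596]), 1.0, np.float64(32.50197416627951)) [-0.135, -0.0, -0.01, 0.0, -0.017, 0.0]
(array([0.50362538, 0.26317179, 0.15226351]), 1.0, np.float64(32.50197416627951)) [-0.158, 0.0, -0.012, 0.0, -0.017, 0.0]
(array([0.50373375, 0.25696377, 0.14903106]), 1.0, np.float64(32.50197416627951)) [-0.182, -0.0, -0.015, 0.0, -0.017, 0.0]
```

View pics/g.png

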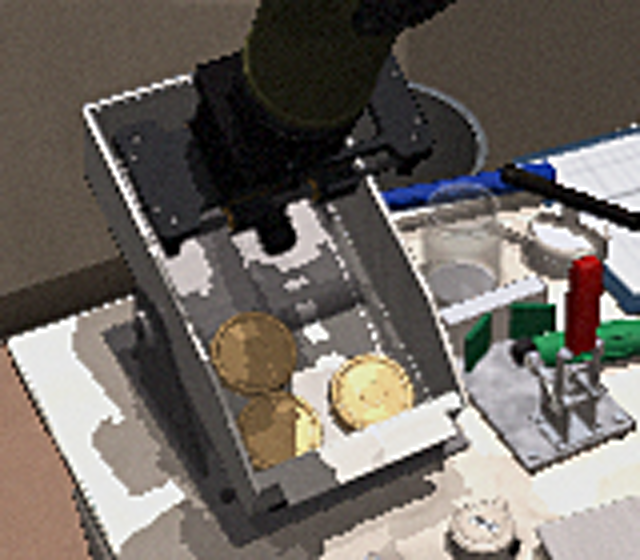

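Request:
jog_arm:
  moves: [-0.019,0,0.002,0,-0.017,0,-1,-0.042,0,0,0,-0.017,0,-1,-0.066,0,-0.003,0,-0.017,0,-1,-0.089,0,-0.005,0,-0.017,0,-1,-0.112,0,-0.008,0,-0.017,0,-1,-0.135,0,-0.01,0,-0.017,0,-1,-0.158,0,-0.012,0,-0.017,0,-1,-0.182,0,-0.015,0,-0.017,0,-1]

```text
time: 15.75
position: [0.5035, 0.2571, 0.1493]
tool_rot: [-1.881, -1.914, -0.551]
ft_force: [0.0, 0.2, 7.0]
grip_width: 0.245
grip_force: 59.9
```

```bash
cat >> h.py <<'E'
def caps(n='scene',z=.014):
    d=ctrl.get_image(n); im=cv2.cvtColor(np.asarray(d['pixels']),cv2.COLOR_RGB2HSV)
    m=((im[...,0]>12)&(im[...,0]<36)&(im[...,1]>50)&(im[...,2]>60)).astype(np.uint8)
    k,lab,s,c=cv2.connectedComponentsWithStats(m)
    for i in range(1,k):
        if s[i,4]>60:
            o,r=ray(d,*c[i]); P=BL+z*BZ; t=((P-o)@BZ)/(r@BZ); q=o+t*r-BL
            if abs(q@BX-.13)<.15 and abs(q@BY)<.1: print(n,c[i].round(1),s[i],[(q@a*1000).round(1) for a in(BX,BY)])
E
python3 - <<'E'
from h import *
lipnow();caps()
plan(*[tcp(.043-.007*i,-.0022,4) for i in range(1,7)],start=tcp(.043,-.0022,5))
E
```

```text
lip bin x,y,z [np.float64(43.3), np.float64(0.1), np.float64(-2.1)] rel pitch 5.08 F bin [3.4, -0.0, 6.1]
scene [267.1 186.5] [254 167  27  41 685] [np.float64(62.6), np.float64(32.2)]
scene [292.1 187.2] [282 178  22  20 320] [np.float64(33.3), np.float64(-33.3)]
t 15.8 p [0.5035 0.2556 0.1484] rot [-1.8829 -1.9132 -0.5493] F [ 0.4 -0.1  4.7] w 0.2515158782904625 59.927434623241425
(array([0.50381129, 0.25252111, 0.14525552]), 1.0, np.float64(31.501974166279513)) [-0.019, -0.0, 0.003, -0.0, -0.017, 0.0]
(array([0.50391965, 0.24631309, 0.14202306]), 1.0, np.float64(31.501974166279513)) [-0.042, 0.0, 0.001, -0.0, -0.017, 0.0]
(array([0.50402801, 0.24010507, 0.13879061]), 1.0, np.float64(31.501974166279513)) [-0.066, -0.0, -0.001, -0.0, -0.017, 0.0]
(array([0.50413638, 0.23389705, 0.13555815]), 1.0, np.float64(31.501974166279513)) [-0.089, -0.0, -0.003, -0.0, -0.017, 0.0]
(array([0.50424474, 0.22768903, 0.1323257 ]), 1.0, np.float64(31.501974166279513)) [-0.112, -0.0, -0.005, -0.0, -0.017, 0.0]
(array([0.5043531 , 0.22148101, 0.12909324]), 1.0, np.float64(31.501974166279513)) [-0.135, -0.0, -0.008, -0.0, -0.017, 0.0]
```

Request:
jog_arm:
  moves: [-0.019,0,0.003,0,-0.017,0,-1,-0.042,0,0.001,0,-0.017,0,-1,-0.066,0,-0.001,0,-0.017,0,-1,-0.089,0,-0.003,0,-0.017,0,-1,-0.105,0,-0.004,0,-0.017,0,-1,-0.118,0,-0.006,0,-0.017,0,-1,-0.13,0,-0.007,0,-0.017,0,-1,-0.13,0,-0.007,0,-0.017,0,-1]

```text
time: 16.8
position: [0.5041, 0.2229, 0.1299]
tool_rot: [-1.893, -1.925, -0.535]
ft_force: [0.5, 1.4, 5.6]
grip_width: 0.248
grip_force: 59.9
```

```bash
python3 - <<'E'
from h import *
lipnow();caps(z=.017)
E
```

```text
lip bin x,y,z [np.float64(2.6), np.float64(0.2), np.float64(-2.2)] rel pitch 4.03 F bin [3.8, -0.5, 4.4]
scene [270.4 192.9] [260 177  22  31 450] [np.float64(40.9), np.float64(32.6)]
scene [293.8 186.9] [283 177  23  21 317] [np.float64(31.7), np.float64(-37.4)]
```

```bash
python3 - <<'E'
from h import *
w=[(-.001,2),(.003,0),(.008,-2),(.014,-4.5),(.020,-7),(.026,-9.5),(.032,-12),(.038,-14.5)]
plan(*[tcp(.004,*a) for a in w],start=tcp(.003,-.0022,4))
w2=[(.044,-17),(.050,-19.5),(.057,-22.5),(.065,-26),(.073,-29.5),(.082,-33),(.091,-36.5),(.1,-40)]
plan(*[tcp(.004,*a) for a in w2],start=tcp(.004,*w[-1]))
E
```

```text
t 16.85 p [0.5041 0.2229 0.1299] rot [-1.8928 -1.9251 -0.5351] F [ 0.8 -0.1  5.9] w 0.24656001132308988 59.92740383371711
(array([0.50425522, 0.22708849, 0.13036478]), 1.0, np.float64(29.501974166279513)) [0.012, 0.0, 0.006, 0.0, -0.033, -0.0]
(array([0.5042271 , 0.22869936, 0.13261309]), 1.0, np.float64(27.501974166279513)) [0.02, -0.0, 0.002, -0.0, -0.067, -0.0]
(array([0.50420787, 0.22980106, 0.13562849]), 1.0, np.float64(25.501974166279513)) [0.028, 0.0, -0.005, -0.0, -0.1, 0.0]
(array([0.50418309, 0.23122055, 0.13901003]), 1.0, np.float64(23.001974166279513)) [0.038, -0.0, -0.012, -0.0, -0.142, -0.0]
(array([0.50415986, 0.23255143, 0.14221064]), 1.0, np.float64(20.501974166279513)) [0.048, 0.0, -0.018, -0.0, -0.183, -0.0]
(array([0.50413832, 0.23378589, 0.14523435]), 1.0, np.float64(18.001974166279513)) [0.056, 0.0, -0.025, -0.0, -0.225, -0.0]
(array([0.50411859, 0.2349163 , 0.14808554]), 1.0, np.float64(15.501974166279513)) [0.065, -0.0, -0.031, -0.0, -0.267, -0.0]
(array([0.5041008 , 0.23593524, 0.1507689 ]), 1.0, np.float64(13.001974166279513)) [0.072, 0.0, -0.037, -0.0, -0.3
[... 427 characters left out ...]
1.0, np.float64(5.001974166279513)) [0.014, -0.0, -0.022, -0.0, -0.133, -0.0]
(array([0.50404267, 0.23926521, 0.16056879]), 1.0, np.float64(1.5019741662795134)) [0.018, -0.0, -0.029, -0.0, -0.192, 0.0]
(array([0.50403365, 0.23978234, 0.16276031]), 1.0, np.float64(-1.9980258337204866)) [0.021, -0.0, -0.036, -0.0, -0.25, 0.0]
(array([0.50403804, 0.23953055, 0.16559087]), 1.0, np.float64(-5.498025833720487)) [0.023, -0.0, -0.045, -0.0, -0.308, -0.0]
(array([0.50404805, 0.23895698, 0.1681927 ]), 1.0, np.float64(-8.998025833720487)) [0.023, -0.0, -0.054, -0.0, -0.367, 0.0]
(array([0.50406392, 0.23804827, 0.17058586]), 1.0, np.float64(-12.498025833720487)) [0.022, -0.0, -0.063, -0.0, -0.425, -0.0]
```

Request:
jog_arm:
  moves: [0.012,0,0.006,0,-0.033,0,-1,0.02,0,0.002,0,-0.067,0,-1,0.028,0,-0.005,0,-0.1,0,-1,0.038,0,-0.012,0,-0.142,0,-1,0.048,0,-0.018,0,-0.183,0,-1,0.056,0,-0.025,0,-0.225,0,-1,0.065,0,-0.031,0,-0.267,0,-1,0.072,0,-0.037,0,-0.308,0,-1]

```text
time: 17.85
position: [0.502, 0.2344, 0.1484]
tool_rot: [-2.083, -2.119, -0.231]
ft_force: [-0.2, 0.3, -2.8]
grip_width: 0.245
grip_force: 59.9
```

```bash
python3 - <<'E'
from h import *
lipnow();caps(z=.04)
E
```

```text
lip bin x,y,z [np.float64(1.4), np.float64(2.4), np.float64(36.9)] rel pitch -14.67 F bin [-1.1, 0.1, -2.6]
scene [270.4 185.8] [260 166  23  39 687] [np.float64(53.5), np.float64(29.6)]
scene [295.3 183.9] [284 174  23  21 356] [np.float64(32.1), np.float64(-37.8)]
```

Request:
jog_arm:
  moves: [0.005,0,-0.008,0,-0.042,0,-1,0.009,0,-0.015,0,-0.083,0,-1,0.014,0,-0.022,0,-0.133,0,-1,0.018,0,-0.029,0,-0.192,0,-1,0.021,0,-0.036,0,-0.25,0,-1,0.023,0,-0.045,0,-0.308,0,-1,0.023,0,-0.054,0,-0.367,0,-1,0.022,0,-0.063,0,-0.425,0,-1]

```text
time: 18.9
position: [0.5025, 0.2368, 0.1686]
tool_rot: [2.087, 2.124, -0.234]
ft_force: [-0.1, -0.6, -3.5]
grip_width: 0.246
grip_force: 59.9
```

```bash
python3 - <<'E'
from h import *
lipnow();st()
plan(([.504,.24,.20],1,-16),([.504,.24,.26],1,-20),([.504,.235,.33],1,-20),start=([.504,.238,.1706],1,-12.5))
d=img('scene'); b=cv2.cvtColor(np.asarray(d['pixels']),cv2.COLOR_RGB2BGR)
cv2.imwrite('pics/i.png',cv2.resize(b[90:240,200:360],None,fx=4,fy=4,interpolation=cv2.INTER_CUBIC))
E
```

```text
lip bin x,y,z [np.float64(2.0), np.float64(1.7), np.float64(99.0)] rel pitch -40.13 F bin [-2.1, 0.1, -2.8]
t 18.9 p [0.5025 0.2368 0.1686] rot [ 2.0866  2.1237 -0.2337] F [-0.1 -0.6 -3.5] w 0.24589805432743478 59.91869715973735
t 18.9 p [0.5025 0.2368 0.1686] rot [ 2.0866  2.1237 -0.2337] F [-0.1 -0.6 -3.5] w 0.24589805432743478 59.91869715973735
([0.504, 0.24, 0.2], 1, -16) [-0.015, 0.0, -0.097, 0.0, -0.058, -0.0]
([0.504, 0.24, 0.26], 1, -20) [-0.058, 0.0, -0.292, 0.0, -0.125, 0.0]
([0.504, 0.235, 0.33], 1, -20) [-0.125, -0.0, -0.517, 0.0, -0.125, 0.0]
```

View pics/i.png

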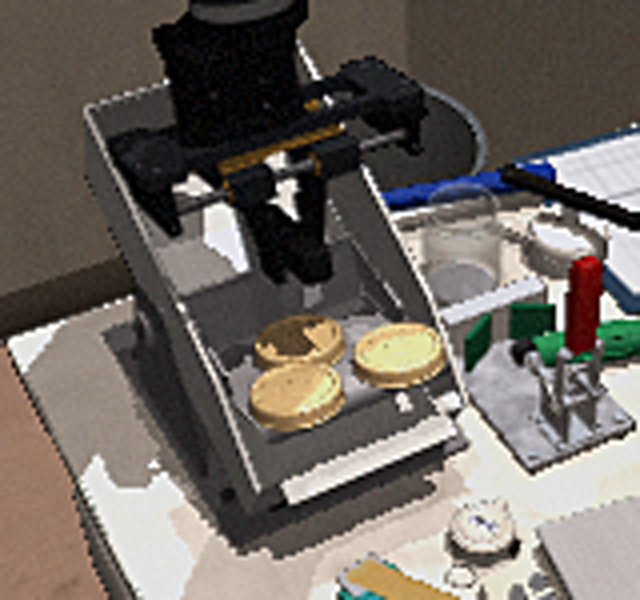

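Request:
jog_arm:
  moves: [-0.007,0,-0.04,0,-0.03,0,-1,-0.015,0,-0.09,0,-0.058,0,-1,-0.03,0,-0.15,0,-0.09,0,-1,-0.045,0,-0.22,0,-0.125,0,-1,-0.06,0,-0.29,0,-0.125,0,-1,-0.085,0,-0.38,0,-0.125,0,-1,-0.11,0,-0.46,0,-0.125,0,-1,-0.125,0,-0.517,0,-0.125,0,-1]

```text
time: 19.95
position: [0.5036, 0.234, 0.3307]
tool_rot: [2.014, 2.048, -0.353]
ft_force: [0.1, -0.2, -4.2]
grip_width: 0.245
grip_force: 59.9
```

```bash
python3 - <<'E'
from h import *
st()
plan(([.58,.14,.34],-12,-15),([.652,.03,.34],-28,-13),start=([.504,.235,.33],1,-20))
plan(([.655,-.04,.24],-33,-10),start=([.652,.03,.34],-28,-13))
plan(([.655,-.043,.16],-33,0),start=([.655,-.04,.24],-33,-10))
d=img('top','top_i.png')
E
```

```text
t 19.95 p [0.5036 0.234  0.3307] rot [ 2.0144  2.0479 -0.3531] F [ 0.1 -0.2 -4.2] w 0.24519577235461568 59.91978541016579
t 19.95 p [0.5036 0.234  0.3307] rot [ 2.0144  2.0479 -0.3531] F [ 0.1 -0.2 -4.2] w 0.24519577235461568 59.91978541016579
([0.58, 0.14, 0.34], -12, -15) [-0.313, 0.248, 0.078, 0.065, 0.083, 0.207]
([0.652, 0.03, 0.34], -28, -13) [-0.662, 0.481, 0.205, 0.137, 0.114, 0.464]
t 19.95 p [0.5036 0.234  0.3307] rot [ 2.0144  2.0479 -0.3531] F [ 0.1 -0.2 -4.2] w 0.24519577235461568 59.91978541016579
([0.655, -0.04, 0.24], -33, -10) [-0.121, 0.118, 0.37, 0.017, 0.05, 0.082]
t 19.95 p [0.5036 0.234  0.3307] rot [ 2.0144  2.0479 -0.3531] F [ 0.1 -0.2 -4.2] w 0.24519577235461568 59.91978541016579
([0.655, -0.043, 0.16], -33, 0) [0.038, 0.005, 0.264, -0.0, 0.167, -0.0]
```

Request:
jog_arm:
  moves: [-0.02,0.015,0.005,0.005,0.005,0.013,-1,-0.05,0.04,0.012,0.01,0.013,0.033,-1,-0.09,0.07,0.022,0.019,0.024,0.06,-1,-0.13,0.105,0.033,0.027,0.035,0.087,-1,-0.175,0.14,0.044,0.036,0.046,0.116,-1,-0.22,0.175,0.055,0.046,0.058,0.146,-1,-0.265,0.21,0.066,0.055,0.07,0.175,-1,-0.313,0.248,0.078,0.065,0.083,0.207,-1]

```text
time: 21.0
position: [0.5801, 0.1386, 0.3398]
tool_rot: [2.305, 1.862, -0.302]
ft_force: [-0.4, 0.5, -3.0]
grip_width: 0.246
grip_force: 59.9
```

```bash
python3 - <<'E'
from h import *
plan(([.652,.03,.34],-28,-13),start=([.58,.14,.34],-12,-15))
E
```

```text
t 21.0 p [0.5801 0.1386 0.3398] rot [ 2.3051  1.8615 -0.3016] F [-0.4  0.5 -3. ] w 0.24630230401263067 59.9195321649313
([0.652, 0.03, 0.34], -28, -13) [-0.298, 0.311, 0.08, 0.065, 0.033, 0.259]
```

Request:
jog_arm:
  moves: [-0.035,0.035,0.01,0.008,0.004,0.03,-1,-0.08,0.08,0.02,0.016,0.008,0.065,-1,-0.125,0.13,0.033,0.025,0.013,0.1,-1,-0.17,0.175,0.045,0.035,0.018,0.14,-1,-0.21,0.22,0.056,0.045,0.023,0.18,-1,-0.25,0.26,0.066,0.055,0.028,0.22,-1,-0.28,0.29,0.075,0.062,0.031,0.245,-1,-0.298,0.311,0.08,0.065,0.033,0.259,-1]

```text
time: 22.0
position: [0.6518, 0.0287, 0.3394]
tool_rot: [2.583, 1.548, -0.294]
ft_force: [-0.2, 0.2, -2.3]
grip_width: 0.248
grip_force: 59.9
```

Request:
jog_arm:
  moves: [-0.01,0.01,0.03,0.001,0.004,0.007,-1,-0.027,0.026,0.08,0.004,0.011,0.018,-1,-0.046,0.044,0.14,0.006,0.019,0.031,-1,-0.065,0.063,0.2,0.009,0.027,0.044,-1,-0.085,0.083,0.26,0.012,0.035,0.057,-1,-0.104,0.102,0.32,0.015,0.043,0.071,-1,-0.116,0.113,0.355,0.016,0.048,0.079,-1,-0.121,0.118,0.37,0.017,0.05,0.082,-1]

```text
time: 23.0
position: [0.654, -0.041, 0.2389]
tool_rot: [2.683, 1.453, -0.236]
ft_force: [0.0, 0.4, -2.7]
grip_width: 0.242
grip_force: 59.9
```

```bash
python3 - <<'E'
from h import *
plan(([.655,-.044,.15],-33,0))
E
```

```text
t 23.0 p [ 0.654  -0.041   0.2389] rot [ 2.6826  1.4529 -0.2357] F [ 0.   0.4 -2.7] w 0.2420691661517682 59.91976998746395
([0.655, -0.044, 0.15], -33, 0) [0.045, 0.009, 0.293, -0.002, 0.167, -0.002]
```

Request:
jog_arm:
  moves: [0.003,0.001,0.02,0,0.012,0,-1,0.008,0.002,0.06,0,0.035,0,-1,0.015,0.003,0.11,0,0.06,0,-1,0.022,0.005,0.16,0,0.09,0,-1,0.03,0.006,0.21,0,0.12,0,-1,0.037,0.007,0.25,0,0.145,0,-1,0.042,0.008,0.28,0,0.16,0,-1,0.045,0.009,0.293,0,0.167,0,-1]

```text
time: 24.0
position: [0.6552, -0.0432, 0.1504]
tool_rot: [-2.761, -1.497, -0.0]
ft_force: [0.1, 0.5, -2.7]
grip_width: 0.244
grip_force: 59.9
```

```bash
python3 - <<'E'
from h import *
plan(([.655,-.044,.1265],-33,0),([.655,-.044,.1235],-33,0))
d=img('scene'); im=cv2.cvtColor(np.asarray(d['pixels']),cv2.COLOR_RGB2HSV)
s=ctrl.get_state();Rt=R.from_rotvec(s['tool_rot']).as_matrix()
m=((im[...,0]>12)&(im[...,0]<36)&(im[...,1]>50)&(im[...,2]>60)).astype(np.uint8)
k,lab,q,c=cv2.connectedComponentsWithStats(m)
for i in range(1,k):
    if q[i,4]>50:
        p=onz(d,*c[i],.081+.016); t=Rt.T@(p-np.array(s['position'])); 
        if np.abs(t).max()<.12: print(c[i],q[i],'scoop xy',(t[:2]-[.01-.02*0,0]).round(3)*1000)
for y in(-.068,.068): print('lip pred',proj(d,np.array(s['position'])+Rt@[-.08,y,.0693]))
g=np.asarray(d['pixels']).mean(2)
cv2.imwrite('pics/z.png',d['pixels'][...,::-1])
for u in(355,370,390,400): print(u,g[235:270,u].round().astype(int).tolist())
E
```

```text
t 24.0 p [ 0.6552 -0.0432  0.1504] rot [-2.7606e+00 -1.4970e+00 -5.0000e-04] F [ 0.1  0.5 -2.7] w 0.24405529420577127 59.91943085566163
([0.655, -0.044, 0.1265], -33, 0) [-0.003, 0.001, 0.08, -0.001, -0.001, -0.001]
([0.655, -0.044, 0.1235], -33, 0) [-0.003, 0.001, 0.09, -0.001, -0.001, -0.001]
[369.42080378 231.92198582] [352 211  37  40 846] scoop xy [-41. -25.]
[396.33634312 240.46952596] [384 229  27  24 443] scoop xy [-63.  39.]
lip pred (np.float64(351.47194460436276), np.float64(251.23419864550226))
lip pred (np.float64(408.45132603167133), np.float64(254.32369872277076))
355 [175, 184, 198, 187, 162, 225, 191, 115, 62, 67, 72, 87, 62, 98, 81, 64, 48, 69, 63, 60, 66, 61, 70, 176, 172, 169, 130, 110, 59, 84, 84, 88, 85, 94, 142]
370 [94, 217, 204, 200, 202, 200, 203, 203, 203, 202, 222, 214, 170, 104, 110, 184, 47, 49, 64, 69, 72, 62, 62, 92, 197, 189, 181, 184, 179, 188, 184, 184, 179, 180, 182]
390 [202, 216, 209, 212, 211, 210, 212, 218, 182, 209, 201, 126, 72, 87, 115, 47, 87, 64, 46, 72, 66, 67, 72, 60, 72, 201, 187, 182, 183, 188, 94, 93, 89, 113, 106]
400 [225, 210, 207, 209, 204, 210, 217, 208, 211, 212, 214, 215, 191, 219, 106, 94, 123, 67, 52, 61, 68, 66, 68, 64, 73, 203, 173, 47, 92, 103, 110, 106, 103, 83, 62]
```

Request:
jog_arm:
  moves: [0,0,0.012,0,0,0,-1,0,0,0.027,0,0,0,-1,-0.001,0,0.042,0,0,0,-1,-0.002,0.001,0.056,0,0,0,-1,-0.003,0.001,0.067,0,0,0,-1,-0.003,0.001,0.075,0,0,0,-1,-0.003,0.001,0.08,0,0,0,-1,-0.003,0.001,0.08,0,0,0,-1]

```text
time: 25.05
position: [0.6551, -0.0443, 0.1266]
tool_rot: [-2.761, -1.497, -0.0]
ft_force: [-0.3, -0.1, -3.8]
grip_width: 0.245
grip_force: 59.9
```

Request:
jog_arm:
  moves: [0,0,0.002,0,0,0,-1,0,0,0.004,0,0,0,-1,0,0,0.006,0,0,0,-1,0,0,0.008,0,0,0,-1,0,0,0.01,0,0,0,-1,0,0,0.012,0,0,0,-1,0,0,0.012,0,0,0,-1,0,0,0.012,0,0,0,-1]

```text
time: 26.05
position: [0.6551, -0.0442, 0.1231]
tool_rot: [-2.761, -1.497, -0.0]
ft_force: [0.0, 0.3, -1.8]
grip_width: 0.248
grip_force: 59.9
```

Request:
jog_arm:
  moves: [0,0,0.001,0,0,0,-1,0,0,0.002,0,0,0,-1,0,0,0.003,0,0,0,-1,0,0,0.003,0,0,0,-1,0,0,0.003,0,0,0,-1,0,0,0.003,0,0,0,-1,0,0,0.003,0,0,0,-1,0,0,0.003,0,0,0,-1]
  newtons: 10

```text
time: 27.05
position: [0.6551, -0.0444, 0.1226]
tool_rot: [-2.761, -1.497, -0.0]
ft_force: [-4.0, -1.6, 5.2]
grip_width: 0.254
grip_force: 10.0
```

Request:
jog_arm:
  moves: [0,0,0,0,0,0,-0.45,0,0,0,0,0,0,-0.4,0,0,0,0,0,0,-0.3,0,0,0,0,0,0,-0.1,0,0,0,0,0,0,0.2,0,0,0,0,0,0,0.5,0,0,0,0,0,0,0.7,0,0,0,0,0,0,0.7]

```text
time: 28.05
position: [0.6551, -0.0442, 0.1222]
tool_rot: [-2.761, -1.497, -0.0]
ft_force: [0.1, -0.5, 0.5]
grip_width: 0.8
grip_force: 0.0
```

Request:
jog_arm:
  moves: [0,0,-0.03,0,0,0,0.7,0,0,-0.07,0,0,0,0.7,0,0,-0.12,0,0,0,0.7,0,0,-0.2,0,0,0,0.7,0,0,-0.3,0,0,0,0.7,0,0,-0.4,0,0,0,0.7,0,0,-0.45,0,0,0,0.7,0,0,-0.45,0,0,0,0.7]

```text
time: 29.05
position: [0.6558, -0.0443, 0.2587]
tool_rot: [2.762, 1.497, 0.004]
ft_force: [-0.8, 0.0, -1.1]
grip_width: 0.847
grip_force: 0.0
```

```bash
python3 - <<'E'
from h import *
st()
d=img('scene','fin.png'); im=cv2.cvtColor(np.asarray(d['pixels']),cv2.COLOR_RGB2HSV)
m=((im[...,0]>12)&(im[...,0]<36)&(im[...,1]>50)&(im[...,2]>60)).astype(np.uint8)
k,lab,q,c=cv2.connectedComponentsWithStats(m)
Rt=RT(-33);o=np.array([.650,-.0525,0])
for i in range(1,k):
    if q[i,4]>50:
        t=Rt.T@(onz(d,*c[i],.0705)-o)
        if np.abs(t[:2]).max()<.12: print(c[i].round(),q[i],'scoop xy mm',(t[:2]*1000).round())
g=np.asarray(d['pixels'])
k2=(g.max(2)<60).astype(np.uint8)[190:245,350:410]
n,l,s,ce=cv2.connectedComponentsWithStats(k2); j=1+s[1:,4].argmax();print(s[j],onz(d,ce[j][0]+350,ce[j][1]+190,.142))
for y in(-.068,.068): print('lip pred',proj(d,np.r_[o[:2],.054]+Rt@[-.07,y,0]))
E
```

```text
t 29.05 p [ 0.6558 -0.0443  0.2587] rot [2.7615 1.497  0.0037] F [-0.8  0.  -1.1] w 0.8466852429905694 0.0
[368. 239.] [352 219  35  39 797] scoop xy mm [-23. -26.]
[395. 248.] [383 236  26  24 453] scoop xy mm [-45.  40.]
[ 25   6  13  32 321] [ 0.652938  -0.0449498  0.142    ]
lip pred (np.float64(351.0080042525982), np.float64(257.77928012099056))
lip pred (np.float64(406.77727637614026), np.float64(260.7467439533292))
```

```bash
python3 -c "
from h import *
print(ctrl.close_job())"
```

```text
the job is handed in; nothing more can be done
None
```

The job is handed in but its verdict was not returned: the bin was tipped onto its stop, and by the final camera measurement the scoop sits released near the middle of the pan with all three caps in it.

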